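# Feed the profile under the bridge and hold the spring guard at its index

### The job

On the marking fixture, slide the aluminium profile along its channel, under the hold-down bridge, until it is fully home against the end stop. Then pull the spring-return guard by its handle out over the profile until its pointer lines up with the white index fin, and finish while still holding it there with the gripper, because it springs back when let go. Leave the index as it is set and do not disturb the other things on the bench.

Things in the scene. Friction and masses are not known exactly. Their poses are not given: they have to be found in the camera images.
- fixture: fixed bench fixture on a plywood base plate 225 x 380 x 18 mm, moved some cm and turned up to 0.3 rad each time. Origin on the table under the plate, z up; x away from the robot and y to its left at yaw 0 ('fixture x, y' below). Plate: x -95..130, y -200..180 mm. The channel runs along y at x = -40 mm between two steel rails 8 mm thick, 24 mm apart, tops 32 mm above the table, floor 18 mm
- stop (a point): middle of the end stop's face at the channel floor (18 mm above the table), at fixture x -40, y 110 mm; axes as the fixture's. The stop is a dark block 40 x 15 x 40 mm closing the channel; the profile comes to it moving along +y
- bridge (a point): middle of the underside of the bridge's beam, 63 mm above the table, at fixture x -40, y 35 mm; axes as the fixture's. The dark steel bridge spans the channel at y 25..45 mm: posts at x -76..-62 and -18..-4 mm, beam top 73 mm, bolt heads to 77 mm above the table
- bar: aluminium profile to feed: 20 mm wide (own x), 140 long (own y), 40 tall, about 0.16 kg, loose in the channel (2 mm play each side, 5 mm under the bridge), top 58 mm above the table; starts on the -y side of the bridge, nose 95..155 mm short of the stop. Origin: centre of its underside; +y points to the stop. Its tail can be gripped across the width above the rails, or pushed
- bar_nose (a point): middle of the profile's leading (+y) end at its underside; meets stop when home
- guard: clear plastic roof 70 x 60 mm, 66 to 72 mm above the table, on an aluminium carriage sliding along fixture x; roof at fixture x -5..65, y 60..120 mm at rest. Pulled towards fixture -x (travel 0..85 mm) it passes over the profile near the stop. A spring pulls it back: 3.6 N at rest plus 0.09 N per mm; mass 0.35 kg. Axes as the fixture's; origin at the fixture's when at rest
- handle (a point): centre of the guard's handle, a black bar 12 mm thick (fixture x), 64 long (fixture y), 16 tall, 106 mm above the table on two posts over the front edge of the roof, 26 mm free under it; at rest at fixture x 3, y 90 mm. Axes as the fixture's. Can be pinched from above across its thickness. A grey marking head, top 92 mm, stands behind, from 114 mm beyond the resting handle in x
- pointer (a point): tip of the small steel pointer on the +y side of the guard, 70 mm above the table, 17 mm further in fixture x than the handle's centre; moves with the guard
- mark (a point): inner (-y) end of the white index fin (3 mm thick in fixture x, 22 long in y, top 75 mm above the table), 70 mm above the table, fixture y = 140 mm, 4 mm beyond the pointer's tip; clamped 40 to 72 mm (fixture -x) out from where the pointer rests. Axes as the fixture's; pointer and mark are in line when their fixture x agree. A hard knock would shift it
- mug: bystander: white mug, 80 mm across, 92 mm tall, origin under its centre
- oil: bystander: amber bottle, 56 mm across, 120 mm tall, origin under its centre
- offcut: bystander: short piece of profile 40 x 75 x 20 mm lying on the fixture plate behind the channel (top 38 mm above the table), origin under its centre
- bearing: bystander: steel ring 32 mm across, 10 mm tall, on the table in front of the fixture, origin under its centre
- driver: bystander: screwdriver lying on the table to the right of the fixture, handle to its own -x
- mouse: bystander: black computer mouse 100 x 58 x 34 mm, origin under its centre
Things that resemble listed ones, but are neither listed nor needed, are in the scene too. What is shaped like the bar but purple or red is not meant.

How it is judged (in metres and radians):
On the way, in this order (a step that is already met when the one before it is completed fails the run):
1. the profile lies in the channel, under the bridge, home against the end stop (y of bar_nose in the frame of stop above -0.004 m and x of bar_nose in the frame of stop between -0.006 and 0.006 m and z of bar_nose in the frame of stop below 0.004 m and angle between the y axis of bar and the y axis of fixture, either way round below 0.06 rad), for 0.2 s.
2. the gripper holds the guard with its pointer at the index (x of pointer in the frame of mark between -0.005 and 0.005 m and contact force between the fingers and guard above 2 N), for 0.2 s.
At the end, for the whole second after the job is handed in: The profile lies in the channel with its nose within 4 mm of the end stop; the gripper's fingers still hold the guard (over 2 N) and keep it still with its pointer within 5 mm of the index fin along the slide; the profile does not prop the guard (all of step 1 and all of step 2 and linear speed of guard below 0.01 m/s and contact force between bar and guard below 0.5 N); the arm keeps its last pose, push and grip.
It fails at once if the index was shifted by more than 3 mm (distance of mark from where it was at the start of the episode above 0.003 m).
It fails at once if another thing on the bench was moved by more than 30 mm (distance of any of mug, oil, offcut, bearing, driver, mouse from where it was at the start of the episode above 0.03 m).
It fails at once if the mug or the bottle was tipped (angle between any of mug, oil's own z axis and vertical above 0.5 rad).
It also fails if it takes over 45 s, if anything falls off the work surface, if the arm or the gripper's body presses on something with over 40 N, if the wrist force passes 120 N, or if a joint passes its speed limit or range.

### The arm

A 6-joint arm with a two-finger parallel gripper is mounted at the origin on the work surface. World frame = base frame: x ahead of the robot, y to its left, z up, the work surface at z = 0. Lengths are in mm, angles in rad, forces in N, time in s.
With the tool pointing down it reaches from about 300 to 775 mm from the base axis. Payload 14.6 kg.
Tool frame: the origin (TCP) lies on the centre line of the jaws, within the pads' length; the fingertips stand manip.tcp_to_tips ahead of it and the grasp point (between the pads) lies 5 mm behind it (manip.tcp_to_tips is the distance from the TCP to the fingertips, in mm); z points along the fingers, y is the direction in which the jaws open and shut (so a half turn about z gives the same grasp; the last joint's range is limited). The gripper opens to 94 mm and grips with 3 to 60 N. Pads are 16 mm wide; open, the fingers measure 119 mm over their backs; the gripper's body (75 mm by 177 mm) begins 78 mm behind the grasp point.
Start: joints at [1.128, 0.3, 1.521, -0, 1.321, -0.067], TCP at [201.856, 511.609, 192.346] pointing down, gripper open.
Joint ranges: [-3.03, 3.03], [-0.79, 2.21], [0.23, 2.52], [-1.04, 4.18], [0, 3.07], [-2.55, 2.55]. Speed limits (rad/s): [2.22, 2.22, 2.57, 3.14, 3.14, 3.14].

### API

Orientations are given as [roll, pitch, yaw] about the fixed x, y, z axes, in that order (R = Rz(yaw) Ry(pitch) Rx(roll)).
In Python, from cell import manip, optics, workorder gives the robot as it stands. The module is installed in compiled form; this text tells all that it offers.
- The arm moves only by the tool jog_arm, never from a script. Its argument "deltas" is text: rows parted by semicolons, each of 5 numbers parted by spaces: the shift along the tool's x, y, z in mm, then the turn about the tool's z in rad, then the finger opening in mm, from 0 to 94. In form: tx ty tz twist grip; .... A call has exactly 10 rows; each row is the pose to reach, as a shift and turn from the pose commanded when the call began, along the tool's axes at that moment; what a row does not reach only later rows make up. A row lasts 1/8 s, in which the tool goes at most 62.5 mm and 10.7 degrees, less where a joint would pass 70% of its speed; a pose out of reach is approached as far as the arm can. A call with a gripper value outside its range is refused whole. The fingers move at their own pace and stop on an object; "squeeze" is the grip in N (left out, the last holds). Time passes only in rows, so rows that repeat a pose let the fingers close, or fill a call up. It gives the time, the measured TCP pose, the force and the opening at its end, in the units of the state.
- manip.read_state(): the state, without advancing time (a new reading comes with each control period).
- optics.camera(name): name is "side" or "top"; returns (picture, depth): 420x560x3 uint8, red, green, blue; 420x560 float32, mm along the optical axis (not along the pixel's ray), 0 where there is no reading.
- optics.get_calibration(name): a dict with "intrinsics" (3x3 intrinsics, pixels), "dist_coeffs" ([k1, k2, p1, p2, k3] as OpenCV has them; the pictures are not rectified), "R" (3x3) and "t" (3): a world point X has camera coordinates R X + t. Camera axes: x right, y down, z forward; pixel columns grow to the right and rows downward; lengths in mm; the calibration is good to about 2 mm. A picture is of the moment at which its call begins. get_calibration takes no time and is no camera call.
- workorder.sign_off(): hands the job in, once; it reports no verdict.
The state is a dict: "clock": time; "joints": joint angles; "qd": joint speeds; "effort": joint torques, N m; "eef_pos": TCP position; "eef_rot": TCP orientation; "wrist_force": force on the tool from outside, world axes, zero at the start; "moment": the same for the moment, N m; "finger_gap": finger opening in mm.
Only numpy, scipy, OpenCV 4.12 (cv2) and the standard library are available. Lean on these libraries where they do the work, as an engineer would, in place of code of your own. Each camera call takes 0.05 s, during which the arm holds its last target.

## Working session

There is one attempt and no reset: what is moved stays moved. The work goes in short steps, Python scripts to look and compute and a tool call to move; the robot and the scene stay as the last step left them, time stands still between calls to the robot, and variables do not carry over. Pictures are saved under pics/ and viewed, and the job is handed in when it is done.

Besides the shell and the picture viewer there is one more tool, called after ">>>" in YAML: its name, and indented under it one key for each argument. jog_arm: Moves the arm, as the interface text tells. Its arguments: {"type":"object","properties":{"deltas":{"type":"string"},"squeeze":{"type":"number"}},"required":["deltas"]}

```bash
mkdir -p pics; python3 - <<'E'
from cell import manip, optics, workorder
import cv2, numpy as np, pickle
print(manip.read_state(), manip.tcp_to_tips)
d={}
for n in ("top","side"):
    p,z=optics.camera(n); c=optics.get_calibration(n); d[n]=(p,z,c)
    print(n,c); cv2.imwrite(f"pics/{n}0.png",p[:,:,::-1])
pickle.dump(d,open("im0.pkl","wb"))
E
```

```text
{'clock': 0.0, 'joints': array([ 1.12840102e+00,  3.00470943e-01,  1.52159020e+00,  3.77453341e-05,
        1.32069227e+00, -6.65781997e-02]), 'qd': array([-0.00031318,  0.00096839, -0.00028802, -0.00068385, -0.00038291,
       -0.00098749]), 'effort': array([-3.29980794e-04, -5.31811166e+01, -3.52729332e+01,  7.07349926e-02,
        2.45210849e-02, -1.16248375e-04]), 'eef_pos': array([201.73002226, 511.36849165, 191.78256565]), 'eef_rot': array([-3.14043689e+00, -1.13703746e-04,  2.76576612e+00]), 'wrist_force': array([-0.03284983,  0.14646639, -0.47513109]), 'moment': array([-0.01060167,  0.01119712, -0.02633231]), 'finger_gap': 93.8411815102134} 14.0
top {'intrinsics': array([[448.7331486 ,   0.        , 280.81396403],
       [  0.        , 448.7331486 , 216.44760122],
       [  0.        ,   0.        ,   1.        ]]), 'dist_coeffs': array([0.02899196, 0.        , 0.        , 0.        , 0.        ]), 'R': array([[-0.02440056, -0.99969469, -0.00389197],
       [-0.99329467,  0.02468406, -0.11294426],
       [ 0.11300584,  0.00110997, -0.9935937 ]]), 't': array([ -22.12949096,  518.53267245, 1150.00083507])}
side {'intrinsics': array([[401.98383708,   0.        , 282.19256648],
       [  0.        , 401.98383708, 215.8757201 ],
       [  0.        ,   0.        ,   1.        ]]), 'dist_coeffs': array([-0.02427768,  0.        ,  0.        ,  0.        ,  0.        ]), 'R': array([[ 0.95092497, -0.30941855, -0.00136392],
       [-0.21144253, -0.64658792, -0.73295028],
       [ 0.22590652,  0.69726912, -0.68028084]]), 't': array([-508.31577934,  157.47771222, 1207.68284216])}
```

View pics/top0.png

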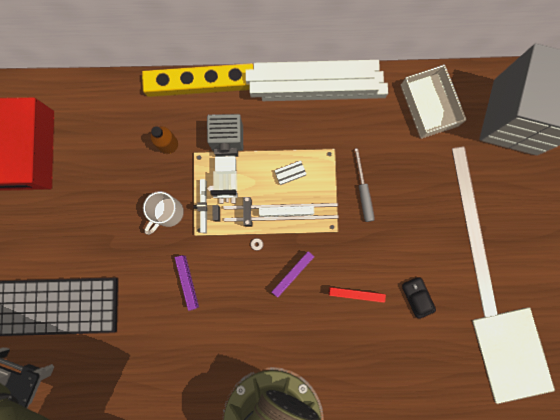

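View pics/side0.png

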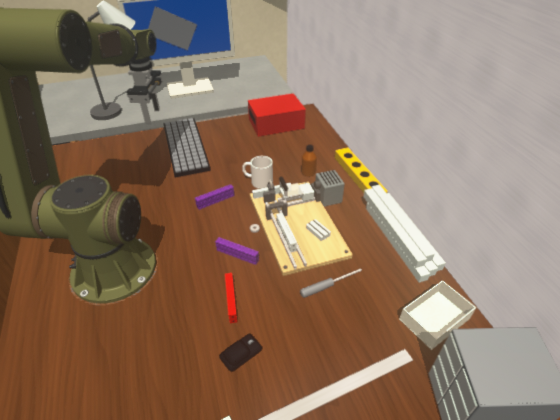

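The top view shows the plate at about cols 194–338, rows 150–234. The bridge is near (248,211), the silver profile near (287,210), the guard near (224,180), and a white bar near (203,205). I'll enlarge this area.

```bash
python3 - <<'E'
import cv2,pickle
d=pickle.load(open("im0.pkl","rb"))
p=d["top"][0][140:245,185:345]; cv2.imwrite("pics/t1.png",cv2.resize(p,None,fx=5,fy=5,interpolation=cv2.INTER_CUBIC)[:,:,::-1])
p=d["side"][0][165:275,240:360]; cv2.imwrite("pics/s1.png",cv2.resize(p,None,fx=5,fy=5,interpolation=cv2.INTER_CUBIC)[:,:,::-1])
E
```

```text
(no output)
```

View pics/t1.png

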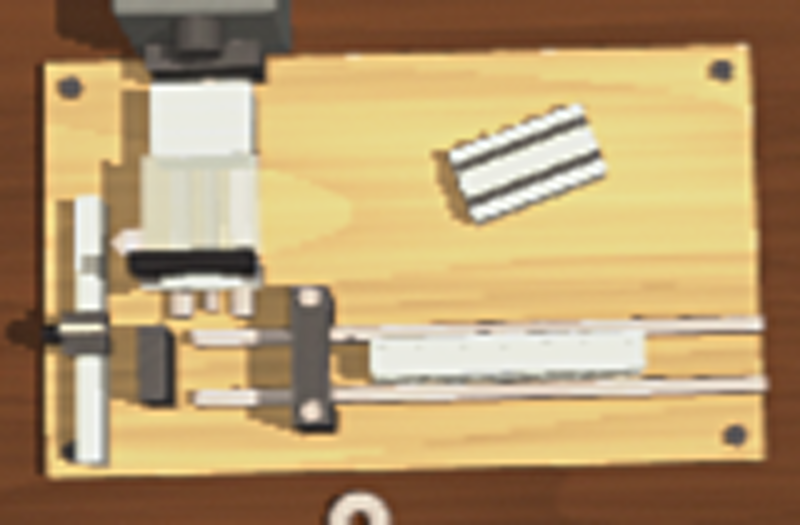

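View pics/s1.png

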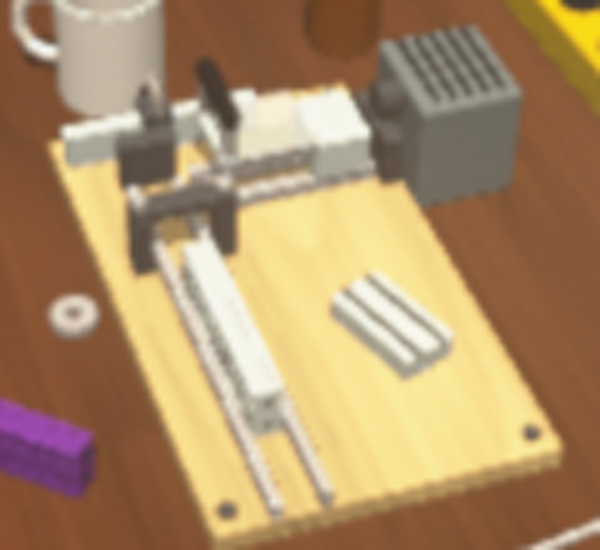

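The enlarged views agree on these parts (t1 pixels):
- Profile in the channel at (370–645, 355). The silver block at (525,160) is the offcut.
- Bridge at (312,360).
- Stop block at (155,365).
- Handle at (193,263), with the pointer on its left at (125,240).
- Index clamp with the fin at (80,330), on the pale rail.

Next I'll measure the fixture pose from the plate edges.

```bash
cat > h.py <<'E'
import numpy as np,cv2
def ray(c,uv):
    uv=np.array(uv,float).reshape(-1,1,2)
    n=cv2.undistortPoints(uv,c["intrinsics"],c["dist_coeffs"]).reshape(-1,2)
    dirs=np.c_[n,np.ones(len(n))]@c["R"]; o=-c["R"].T@c["t"]
    return o,dirs
def onz(c,uv,z):
    o,d=ray(c,uv); return o+d*((z-o[2])/d[:,2])[:,None]
def proj(c,X):
    return cv2.projectPoints(np.array(X,float).reshape(-1,3),cv2.Rodrigues(c["R"])[0],c["t"],c["intrinsics"],c["dist_coeffs"])[0].reshape(-1,2)
def tri(c1,u1,c2,u2):
    o1,d1=ray(c1,u1);o2,d2=ray(c2,u2);d1=d1[0]/np.linalg.norm(d1);d2=d2[0]/np.linalg.norm(d2)
    A=np.c_[d1,-d2];s=np.linalg.lstsq(A,o2-o1,rcond=None)[0]
    a=o1+s[0]*d1;b=o2+s[1]*d2;return (a+b)/2,np.linalg.norm(a-b)
def F2W(org,yaw,P):
    P=np.array(P,float).reshape(-1,3);c,s=np.cos(yaw),np.sin(yaw)
    return np.c_[org[0]+c*P[:,0]-s*P[:,1],org[1]+s*P[:,0]+c*P[:,1],P[:,2]]
def W2F(org,yaw,P):
    P=np.array(P,float).reshape(-1,3);c,s=np.cos(yaw),np.sin(yaw);x=P[:,0]-org[0];y=P[:,1]-org[1]
    return np.c_[c*x+s*y,-s*x+c*y,P[:,2]]
E
python3 - <<'E'
import cv2,pickle,numpy as np
from h import *
d=pickle.load(open("im0.pkl","rb"))
for n,box in (("top",(185,140,345,245)),("side",(240,165,360,275))):
    p,z,c=d[n]
    hsv=cv2.cvtColor(p,cv2.COLOR_RGB2HSV)
    m=cv2.inRange(hsv,(15,60,120),(32,255,255)); M=np.zeros_like(m); x0,y0,x1,y1=box; M[y0:y1,x0:x1]=m[y0:y1,x0:x1]
    k,lab,st,_=cv2.connectedComponentsWithStats(M); pts=np.argwhere(M>0)[:,::-1]
    hull=cv2.convexHull(pts.astype(np.int32))
    W=onz(c,pts,18)
    r=cv2.minAreaRect(W[:,:2].astype(np.float32)); print(n,r); print(cv2.boxPoints(r))
    if n=="top":
        q=cv2.approxPolyDP(hull,4,True).reshape(-1,2); print(q, onz(c,q,18))
E
```

```text
top ((587.3865356445312, 5.3395538330078125), (227.22288513183594, 380.4623718261719), 0.05669626593589783)
[[ 473.5869   195.45822]
 [ 473.96338 -185.00397]
 [ 701.18616 -184.77911]
 [ 700.8097   195.68307]]
[[337 231]
 [194 235]
 [194 152]
 [334 149]] [[ 476.76034611 -182.2897625    18.        ]
 [ 475.5316228   195.46011118   18.        ]
 [ 699.69032413  194.7578428    18.        ]
 [ 698.47988998 -182.66197053   18.        ]]
side ((662.6314086914062, 27.623687744140625), (507.93963623046875, 434.8670959472656), 79.41431427001953)
[[ 402.24258 -182.08008]
 [ 829.7088  -261.96768]
 [ 923.02026  237.32745]
 [ 495.55402  317.21506]]
```

```bash
python3 - <<'E'
import cv2,pickle,numpy as np
from h import *
d=pickle.load(open("im0.pkl","rb"))
org=(569.9,15.35);yaw=0.002
segs=[((-95,-200,18),(130,-200,18)),((130,-200,18),(130,180,18)),((130,180,18),(-95,180,18)),((-95,180,18),(-95,-200,18)),
((-28,-190,32),(-28,110,32)),((-52,-190,32),(-52,110,32)),((-60,110,58),(-20,110,58)),
((-76,25,73),(-4,25,73)),((-76,45,73),(-4,45,73)),((-3,58,114),(-3,122,114)),((9,58,114),(9,122,114)),((20,136,70),(20,120,70)),((-5,60,72),(-5,120,72)),((-5,120,72),(65,120,72)),((65,120,72),(65,60,72)),((65,60,72),(-5,60,72))]
for n,(x0,y0,x1,y1),f in (("top",(185,140,345,245),5),("side",(240,165,360,275),5)):
    p,z,c=d[n]; im=cv2.resize(p[y0:y1,x0:x1],None,fx=f,fy=f,interpolation=cv2.INTER_CUBIC)[:,:,::-1].copy()
    for a,b in segs:
        q=(proj(c,F2W(org,yaw,[a,b]))-[x0,y0]+.5)*f-.5
        cv2.line(im,tuple(np.round(q[0]).astype(int).tolist()),tuple(np.round(q[1]).astype(int).tolist()),(0,0,255),1)
    cv2.imwrite(f"pics/ov_{n}.png",im)
E
```

```text
(no output)
```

View pics/ov_top.png

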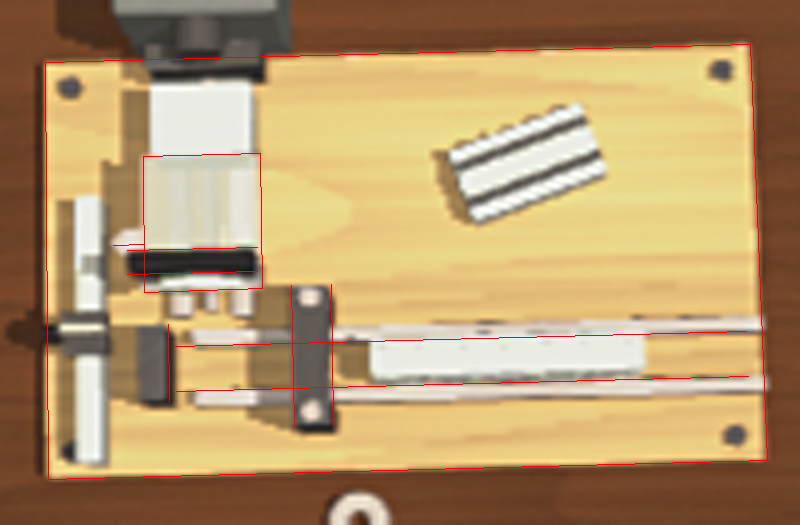

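View pics/ov_side.png

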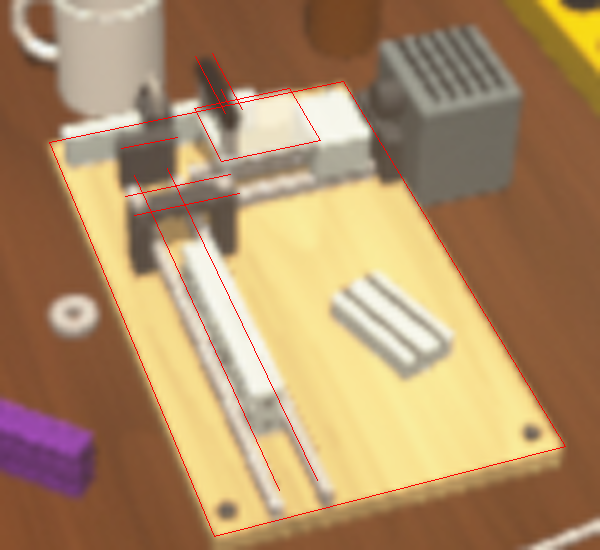

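The overlay fits in both views: plate, bridge, handle and pointer all within about 2 mm. Next I'll zoom in on the index fin and the bar ends.

```bash
python3 - <<'E'
import cv2,pickle,numpy as np
from h import *
d=pickle.load(open("im0.pkl","rb"))
org=(569.9,15.35);yaw=0.002
a=cv2.resize(d["top"][0][180:236,185:245],None,fx=9,fy=9,interpolation=cv2.INTER_NEAREST)
c=cv2.resize(d["side"][0][172:216,245:300],None,fx=9,fy=9,interpolation=cv2.INTER_NEAREST)
cv2.imwrite("pics/fin_t.png",a[:,:,::-1]);cv2.imwrite("pics/fin_s.png",c[:,:,::-1])
p,z,c=d["top"]
for out in (0,40,50,60,72): print(out, proj(c,F2W(org,yaw,[(20-out,140,75),(20-out,162,75)])).round(1).tolist(), proj(d["side"][2],F2W(org,yaw,[(20-out,140,75),(20-out,162,75)])).round(1).tolist())
h=lambda u,v:((u+.5)/5-.5+185,(v+.5)/5-.5+140)
for q in ((370,355),(645,352)): print(W2F(org,yaw,onz(c,[h(*q)],58)))
E
```

```text
0 [[205.3, 188.2], [196.6, 188.5]] [[283.4, 180.6], [281.4, 177.0]]
40 [[205.4, 203.8], [196.7, 204.0]] [[272.4, 182.9], [270.6, 179.1]]
50 [[205.4, 207.7], [196.7, 207.9]] [[269.6, 183.4], [267.8, 179.7]]
60 [[205.4, 211.6], [196.7, 211.9]] [[266.9, 184.0], [265.1, 180.3]]
72 [[205.5, 216.3], [196.8, 216.6]] [[263.5, 184.7], [261.7, 180.9]]
[[-38.79114517   6.46439879  58.        ]]
[[ -41.03811648 -134.72921521   58.        ]]
```

View pics/fin_t.png

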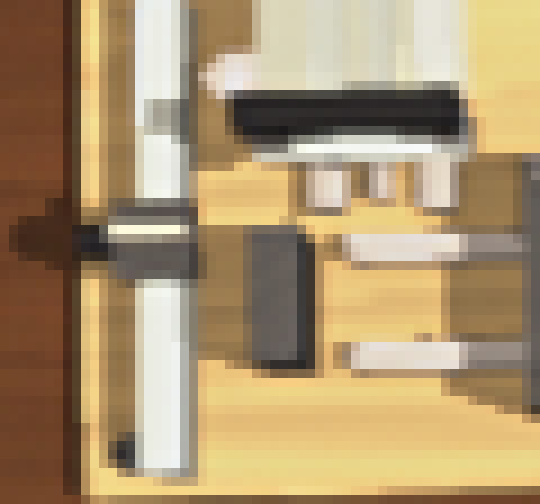

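View pics/fin_s.png

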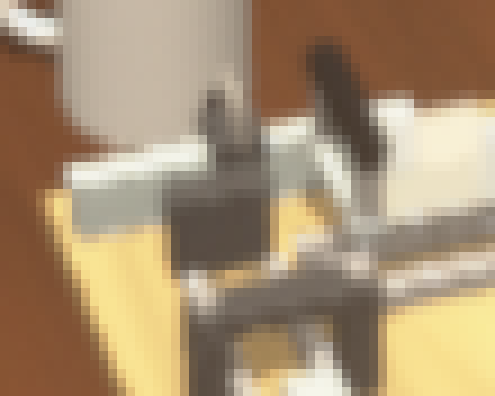

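The fin is the pale strip in fin_t at cols 108–188, rows 218–236. That is picture cols 196.5–205.5, row about 204.7, where a fin at y 140–162 should lie. Now its centroid, the pointer's, and the move vectors.

```bash
cat >> h.py <<'E'
ORG=(569.9,15.35);YAW=0.002
def toTool(st,tw,pt):  # world displacement in tool axes
    from scipy.spatial.transform import Rotation as R
    r=R.from_euler('xyz',st["eef_rot"]); return r.inv().apply(np.array(pt)-st["eef_pos"])
E
python3 - <<'E'
import cv2,pickle,numpy as np
from h import *
from cell import manip
d=pickle.load(open("im0.pkl","rb"))
p,z,c=d["top"]; g=p.astype(int)
print(g[201:210,198:205].mean(1).round())
print(z[201:210,198:205].mean(1).round())
pm=g[184:194,205:214]; print(pm.sum(2))
st=manip.read_state()
for t in ([-40,-155,130],[-40,-155,50],[-40,-38,50],[3,90,150]):
    w=F2W(ORG,YAW,t)[0]; print(t,w.round(1),toTool(st,0,w).round(1))
E
```

```text
[[210. 202. 180.]
 [126. 118. 104.]
 [ 89.  82.  77.]
 [131. 125. 113.]
 [252. 250. 221.]
 [158. 147. 129.]
 [ 95.  88.  82.]
 [ 94.  89.  83.]
 [ 96.  89.  84.]]
[1174. 1157. 1155.  991. 1137. 1144.  990. 1154. 1153.]
[[464 317 342 361 356 352 343 363 514]
 [466 312 329 347 381 408 409 446 544]
 [457 304 325 392 554 651 658 645 633]
 [398 264 380 552 635 665 672 655 633]
 [392 278 510 643 653 685 693 682 651]
 [402 266 398 599 659 700 707 672 641]
 [394 274 343 448 607 438 279 244 218]
 [274 274 343 369 397 234 107 106 107]
 [267 281 358 382 377 226 122 129 139]
 [274 284 365 389 387 243 123 124 133]]
[-40, -155, 130] [ 530.2 -139.7  130. ] [-544.5 -485.1   62.3]
[-40, -155, 50] [ 530.2 -139.7   50. ] [-544.5 -485.   142.3]
[-40, -38, 50] [530.  -22.7  50. ] [-501.3 -376.2  142.2]
[3, 90, 150] [572.7 105.4 150. ] [-494.1 -241.5   42.1]
```

Pull needed is about 43 mm. The first move goes over to the profile's tail, with the fingers closed.

>>> jog_arm:
  deltas: "-40 -36 0 0.12 0; -84 -75 0 0.24 0; -128 -114 0 0.36 0; -172 -153 0 0.48 0; -216 -192 0 0.6 0; -260 -231 0 0.72 0; -304 -270 0 0.84 0; -348 -309 0 0.96 0; -392 -348 0 1.08 0; -430 -382 0 1.193 0"
  squeeze: 20

```text
clock: 1.35
eef_pos: [462.1, -3.7, 192.2]
eef_rot: [-3.141, -0.0, 1.568]
wrist_force: [0.6, -0.0, -0.2]
finger_gap: 0.6
```

>>> jog_arm:
  deltas: "-45 23 10 0 0; -90 46 25 0 0; -136 68 45 0 0; -136 68 70 0 0; -136 68 100 0 0; -136 68 125 0 0; -136 68 142 0 0; -136 68 142 0 0; -136 68 142 0 0; -136 68 142 0 0"

```text
clock: 2.6
eef_pos: [530.4, -137.6, 51.3]
eef_rot: [3.14, 0.0, 1.573]
wrist_force: [-0.4, 0.5, 0.6]
finger_gap: 0.4
```

```bash
python3 - <<'E'
from cell import manip, optics
import cv2
from h import *
s=manip.read_state(); print(W2F(ORG,YAW,s["eef_pos"]),s["eef_rot"],s["wrist_force"])
ims=[]
for n,(x0,y0,x1,y1) in (("top",(185,140,345,245)),("side",(240,165,360,275))):
    p,z=optics.camera(n); ims.append(cv2.resize(p[y0:y1,x0:x1],(400,300 if n=="top" else 366),interpolation=cv2.INTER_CUBIC)[:300])
cv2.imwrite("pics/a1.png",np.hstack(ims)[:,:,::-1])
E
```

```text
[[ -39.82542804 -152.82539415   51.28038733]] [3.14016044e+00 4.81556603e-04 1.57282578e+00] [-0.38663029  0.51924269  0.60842779]
```

View pics/a1.png

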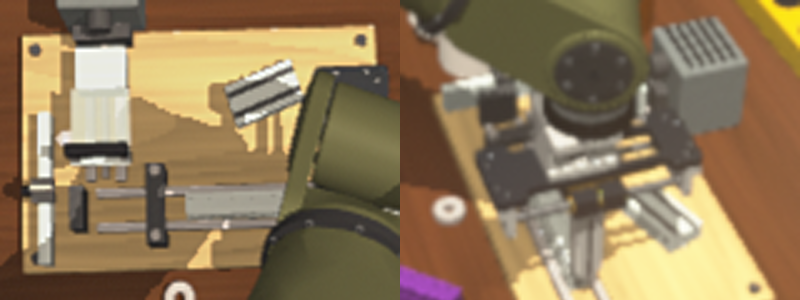

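The gripper is down behind the tail; the nose still shows clear of the bridge, at about (185,205). I'll push along tool +x.

>>> jog_arm:
  deltas: "6 0 0 0 0; 14 0 0 0 0; 24 0 0 0 0; 35 0 0 0 0; 46 0 0 0 0; 57 0 0 0 0; 68 0 0 0 0; 79 0 0 0 0; 90 0 0 0 0; 100 0 0 0 0"

```text
clock: 3.95
eef_pos: [529.7, -36.7, 50.3]
eef_rot: [-3.142, 0.0, 1.573]
wrist_force: [1.2, -0.2, -0.4]
finger_gap: 0.1
```

>>> jog_arm:
  deltas: "2 0 0 0 0; 4 0 0 0 0; 6 0 0 0 0; 7 0 0 0 0; 8 0 0 0 0; 9 0 0 0 0; 10 0 0 0 0; 11 0 0 0 0; 12 0 0 0 0; 12 0 0 0 0"

```text
clock: 5.2
eef_pos: [529.7, -25.4, 50.3]
eef_rot: [-3.142, 0.0, 1.573]
wrist_force: [-0.3, 0.4, -0.1]
finger_gap: 0.7
```

>>> jog_arm:
  deltas: "0.5 0 0 0 0; 1 0 0 0 0; 1.5 0 0 0 0; 2 0 0 0 0; 2.5 0 0 0 0; 3 0 0 0 0; 3.5 0 0 0 0; 4 0 0 0 0; 4 0 0 0 0; 4 0 0 0 0"

```text
clock: 6.45
eef_pos: [529.7, -21.4, 50.4]
eef_rot: [3.142, -0.0, 1.573]
wrist_force: [0.5, 0.2, -0.2]
finger_gap: 0.8
```

```bash
python3 - <<'E'
from cell import manip, optics
import cv2
from h import *
s=manip.read_state(); print(W2F(ORG,YAW,s["eef_pos"]),s["eef_rot"],s["wrist_force"])
ims=[]
for n,(x0,y0,x1,y1) in (("top",(185,140,345,245)),("side",(240,165,360,275))):
    p,z=optics.camera(n); ims.append(cv2.resize(p[y0:y1,x0:x1],(400,300 if n=="top" else 366),interpolation=cv2.INTER_CUBIC)[:300])
cv2.imwrite("pics/a2.png",np.hstack(ims)[:,:,::-1])
E
```

```text
[[-40.27108346 -36.71762452  50.35621342]] [ 3.14155996e+00 -5.77430888e-06  1.57272065e+00] [ 0.51537361  0.22997491 -0.19953052]
```

View pics/a2.png

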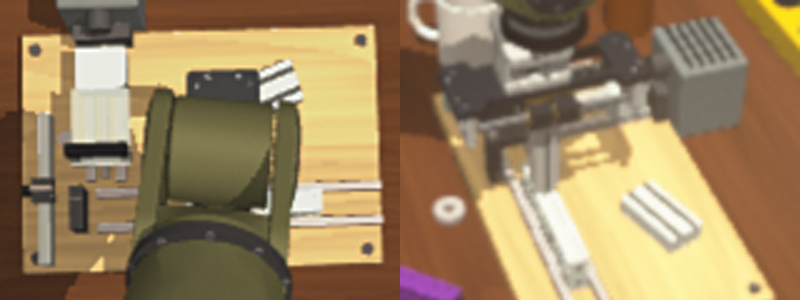

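The profile has not moved: its tail is still at about (322,200). Yet no force showed on the way, so something is off. I'll take a closer look.

```bash
python3 - <<'E'
from cell import manip, optics
import cv2
from h import *
p,z=optics.camera("side"); c=optics.get_calibration("side")
x0,y0,x1,y1=235,165,335,275
im=cv2.resize(p[y0:y1,x0:x1],None,fx=5.4,fy=5.4,interpolation=cv2.INTER_CUBIC)[:,:,::-1].copy()
s=manip.read_state(); t=s["eef_pos"]
for P,col in ((t,(0,0,255)),(t-[0,0,14],(0,255,0)),(t+[0,0,78],(255,0,0))):
    q=(proj(c,P)[0]-[x0,y0]+.5)*5.4-.5; cv2.circle(im,tuple(q.astype(int).tolist()),4,col,-1)
cv2.imwrite("pics/a3.png",im)
E
```

```text
(no output)
```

View pics/a3.png

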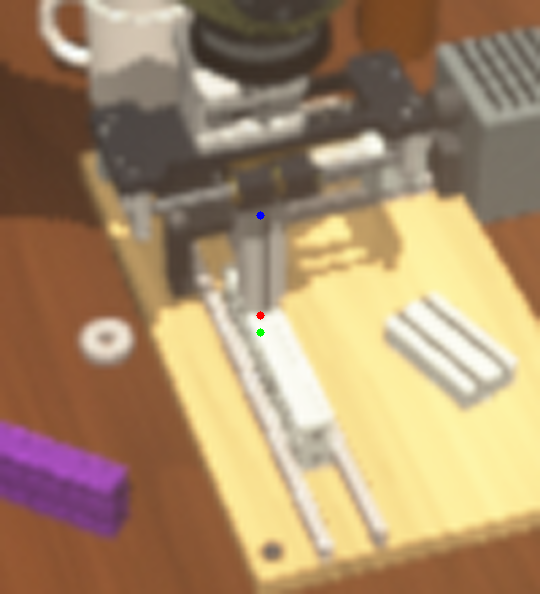

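```bash
python3 - <<'E'
from cell import optics,manip
from h import *
cs=optics.get_calibration("side");ct=optics.get_calibration("top")
g=lambda u,v:((u+.5)/5.4-.5+235,(v+.5)/5.4-.5+165)
print("nose,tail top", W2F(ORG,YAW,onz(cs,[g(262,312),g(315,425)],58)).round(1))
print("tail bottom", W2F(ORG,YAW,onz(cs,[g(315,465)],18)).round(1))
w=F2W(ORG,YAW,[[-40,-135,58],[-40,-135,18],[-40,5,58],[-40,-37,58],[-40,-37,36],[-40,-45,58]])
print(((proj(cs,w)-[235,165]+.5)*5.4-.5).round(), proj(ct,w).round(1))
print(manip.read_state()["joints"])
p,z=optics.camera("top")
import cv2
cv2.imwrite("pics/a4.png",cv2.resize(p[190:245,230:345],None,fx=6,fy=6,interpolation=cv2.INTER_CUBIC)[:,:,::-1])
E
```

```text
nose,tail top [[ -41.   -42.1   58. ]
 [ -41.5 -137.2   58. ]]
tail bottom [[ -38.7 -131.4   18. ]]
[[316. 422.]
 [315. 470.]
 [239. 260.]
 [261. 306.]
 [261. 333.]
 [265. 315.]] [[313.7 209.6]
 [312.7 211.5]
 [259.2 211.1]
 [275.5 210.6]
 [275.7 211.7]
 [278.6 210.5]]
[-1.09518874e-01  4.20150319e-01  1.71650328e+00  2.51603098e-05
  1.00501032e+00 -1.11495948e-01]
```

View pics/a4.png

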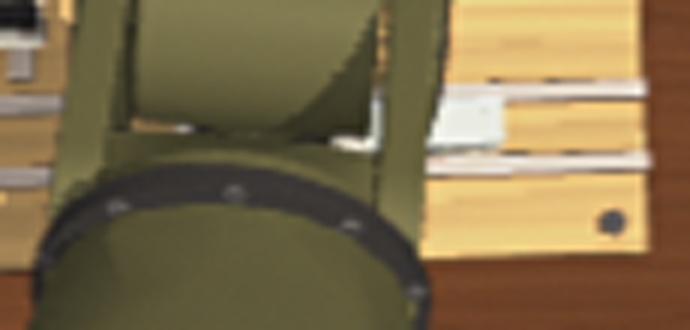

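The profile's tail still measures y = -135 and the fingers stand at y = -37, with no contact force. I'll lift up, back off and look from clear of it.

>>> jog_arm:
  deltas: "0 0 -15 0 0; 0 0 -40 0 0; 0 0 -70 0 0; -30 0 -80 0 0; -80 0 -80 0 0; -130 0 -80 0 0; -160 0 -80 0 0; -180 0 -80 0 0; -180 0 -80 0 0; -180 0 -80 0 0"

```text
clock: 7.9
eef_pos: [530.2, -200.5, 130.5]
eef_rot: [3.142, -0.0, 1.574]
wrist_force: [-1.2, 0.7, -0.5]
finger_gap: 0.6
```

```bash
python3 - <<'E'
from cell import manip, optics
import cv2
from h import *
s=manip.read_state(); print(W2F(ORG,YAW,s["eef_pos"]),s["eef_rot"],s["wrist_force"],s["finger_gap"])
for n,(x0,y0,x1,y1) in (("top",(185,140,345,245)),("side",(240,165,360,275))):
    p,z=optics.camera(n);c=optics.get_calibration(n)
    im=cv2.resize(p[y0:y1,x0:x1],None,fx=5,fy=5,interpolation=cv2.INTER_CUBIC)[:,:,::-1].copy()
    q=(proj(c,s["eef_pos"]-[0,0,14])[0]-[x0,y0]+.5)*5-.5; cv2.circle(im,tuple(q.astype(int).tolist()),3,(0,255,0),-1)
    cv2.imwrite(f"pics/b_{n}.png",im)
E
```

```text
[[ -40.17680037 -215.73175238  130.51849261]] [ 3.14158572e+00 -1.44160218e-04  1.57354421e+00] [-1.15638931  0.66358486 -0.46614964] 0.5552717423653329
```

View pics/b_side.png

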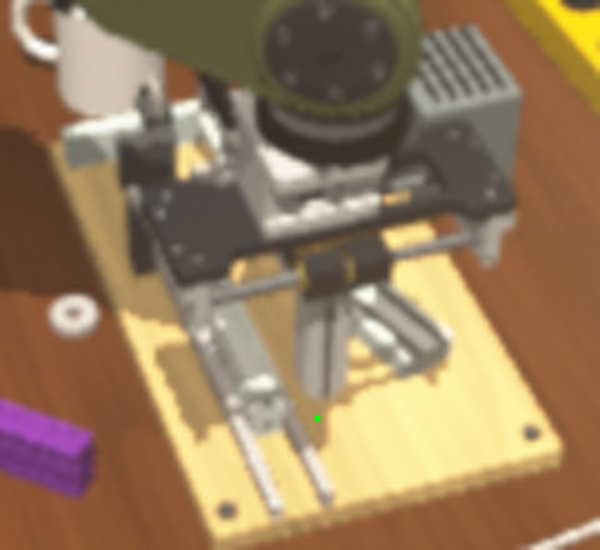

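View pics/b_top.png

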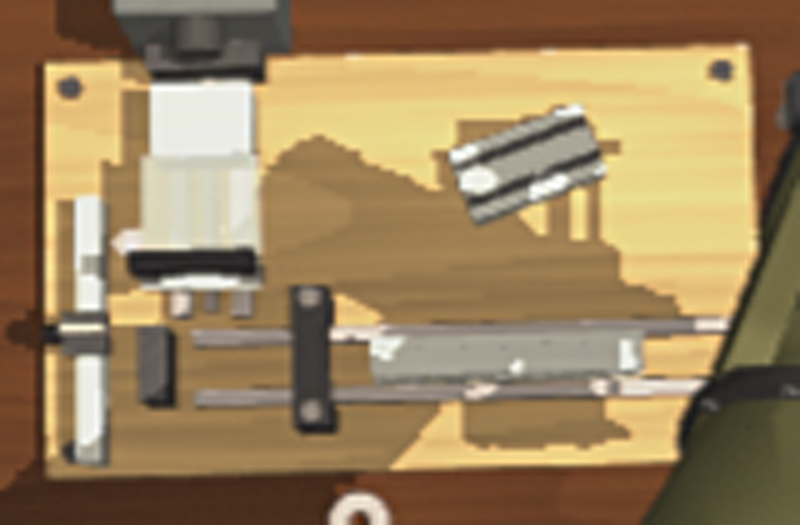

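The visible fingertip, at about (318,395), is some 23 px above the projected tip (green, at (317,418)). That puts the real tips about 20 mm higher than reported, so they passed just over the bar. I'll check this with depth.

```bash
python3 - <<'E'
from cell import manip, optics
from h import *
s=manip.read_state()
p,z=optics.camera("side");c=optics.get_calibration("side")
for v in range(226,250,1):
  out=[]
  for u in (300,303,306):
    o,d=ray(c,[(u,v)]); zz=z[v,u]
    P=o+d[0]*zz if zz>0 else None
    out.append(None if P is None else W2F(ORG,YAW,P)[0].round(0).tolist())
  print(v,out)
E
```

```text
226 [[-52.0, -215.0, 206.0], [-48.0, -225.0, 214.0], [-39.0, -225.0, 210.0]]
227 [[-53.0, -218.0, 205.0], [-47.0, -224.0, 209.0], [-39.0, -224.0, 206.0]]
228 [[-53.0, -217.0, 201.0], [-47.0, -225.0, 206.0], [-39.0, -225.0, 203.0]]
229 [[-52.0, -216.0, 196.0], [-47.0, -226.0, 203.0], [-38.0, -224.0, 199.0]]
230 [[-53.0, -218.0, 194.0], [-46.0, -223.0, 197.0], [-37.0, -223.0, 194.0]]
231 [[-52.0, -217.0, 189.0], [-47.0, -225.0, 196.0], [-38.0, -224.0, 192.0]]
232 [[-52.0, -216.0, 184.0], [-46.0, -224.0, 191.0], [-37.0, -222.0, 185.0]]
233 [[-53.0, -219.0, 184.0], [-47.0, -226.0, 188.0], [-38.0, -225.0, 185.0]]
234 [[-52.0, -217.0, 177.0], [-48.0, -228.0, 187.0], [-37.0, -223.0, 179.0]]
235 [[-53.0, -219.0, 177.0], [-46.0, -225.0, 180.0], [-38.0, -227.0, 179.0]]
236 [[-52.0, -218.0, 172.0], [-46.0, -225.0, 176.0], [-38.0, -227.0, 176.0]]
237 [[-53.0, -221.0, 170.0], [-47.0, -226.0, 174.0], [-37.0, -224.0, 168.0]]
238 [[-53.0, -221.0, 167.0], [-47.0, -227.0, 171.0], [-38.0, -226.0, 167.0]]
239 [[-52.0, -218.0, 160.0], [-46.0, -226.0, 165.0], [-37.0, -225.0, 162.0]]
240 [[-51.0, -218.0, 155.0], [-46.0, -226.0, 162.0], [-38.0, -227.0, 160.0]]
241 [[-52.0, -221.0, 155.0], [-46.0, -226.0, 158.0], [-37.0, -225.0, 154.0]]
242 [[-5.0, -102.0, 16.0], [-46.0, -226.0, 154.0], [-36.0, -225.0, 150.0]]
243 [[-7.0, -107.0, 17.0], [-45.0, -225.0, 149.0], [-36.0, -225.0, 146.0]]
244 [[-8.0, -110.0, 16.0], [-45.0, -225.0, 145.0], [10.0, -116.0, 16.0]]
245 [[-11.0, -118.0, 21.0], [-1.0, -118.0, 17.0], [8.0, -121.0, 17.0]]
246 [[-11.0, -120.0, 18.0], [-2.0, -122.0, 18.0], [6.0, -126.0, 19.0]]
247 [[-12.0, -122.0, 16.0], [-4.0, -126.0, 17.0], [5.0, -129.0, 17.0]]
248 [[-15.0, -129.0, 20.0], [-6.0, -131.0, 19.0], [3.0, -134.0, 18.0]]
249 [[-19.0, -141.0, 29.0], [-6.0, -134.0, 17.0], [3.0, -135.0, 16.0]]
```

Depth puts the tips at z ≈ 144 while the TCP reads 130.5, so they sit about 14 mm above the reported TCP rather than 14 mm below it. The x and y agree. I'll go by the measured tips: come down behind the tail in two stages, and check again.

>>> jog_arm:
  deltas: "20 0 10 0 0; 40 0 25 0 0; 58 0 45 0 0; 58 0 65 0 0; 58 0 80 0 0; 58 0 88 0 0; 58 0 94 0 0; 58 0 97 0 0; 58 0 97 0 0; 58 0 97 0 0"

```text
clock: 9.3
eef_pos: [530.1, -143.5, 33.7]
eef_rot: [3.141, 0.0, 1.573]
wrist_force: [-0.4, 0.7, 0.3]
finger_gap: 0.4
```

```bash
cat > tip.py <<'E'
from cell import manip, optics
from h import *
import sys
s=manip.read_state(); f=W2F(ORG,YAW,s["eef_pos"])[0]; print("tcp F",f.round(1),s["wrist_force"].round(1),s["finger_gap"])
p,z=optics.camera("side");c=optics.get_calibration("side")
vv,uu=np.mgrid[140:290,200:380]; zz=z[vv,uu].ravel(); uv=np.c_[uu.ravel(),vv.ravel()]
o,d=ray(c,uv); P=W2F(ORG,YAW,o+d*zz[:,None]); 
k=(zz>0)&(abs(P[:,0]-f[0])<20)&(P[:,1]<f[1]+12)&(P[:,1]>f[1]-16)&(P[:,2]>f[2]-30)&(P[:,2]<f[2]+60)
for z0 in range(int(f[2])-30,int(f[2])+60,5):
    q=P[k&(P[:,2]>=z0)&(P[:,2]<z0+5)]
    if len(q): print(z0,len(q),q[:,:2].mean(0).round(1),q[:,:2].min(0).round(0),q[:,:2].max(0).round(0))
x0,y0,x1,y1=240,165,360,275
import cv2
cv2.imwrite(sys.argv[1],cv2.resize(p[y0:y1,x0:x1],None,fx=5,fy=5,interpolation=cv2.INTER_CUBIC)[:,:,::-1])
E
python3 tip.py pics/c1.png
```

```text
tcp F [ -40.1 -158.8   33.7] [-0.4  0.7  0.3] 0.4267410374593796
13 34 [ -38.3 -160.3] [ -59. -175.] [ -27. -148.]
18 20 [ -38.9 -162.7] [ -60. -172.] [ -27. -148.]
23 9 [ -48.  -164.4] [ -60. -175.] [ -27. -152.]
28 26 [ -40.4 -163.8] [ -59. -174.] [ -21. -152.]
33 9 [ -45.1 -156.7] [ -58. -166.] [ -21. -150.]
48 6 [ -37.  -168.8] [ -44. -171.] [ -30. -166.]
53 9 [ -39.3 -168.5] [ -50. -170.] [ -31. -166.]
58 8 [ -44.  -167.4] [ -53. -169.] [ -26. -161.]
63 12 [ -42.6 -168.1] [ -52. -172.] [ -31. -159.]
68 12 [ -40.2 -167. ] [ -53. -171.] [ -28. -156.]
73 13 [ -41.6 -168. ] [ -52. -170.] [ -28. -158.]
78 12 [ -42.3 -167. ] [ -52. -170.] [ -28. -157.]
83 10 [ -38.8 -167.5] [ -52. -170.] [ -29. -158.]
88 15 [ -42.8 -166.8] [ -53. -171.] [ -28. -156.]
```

View pics/c1.png

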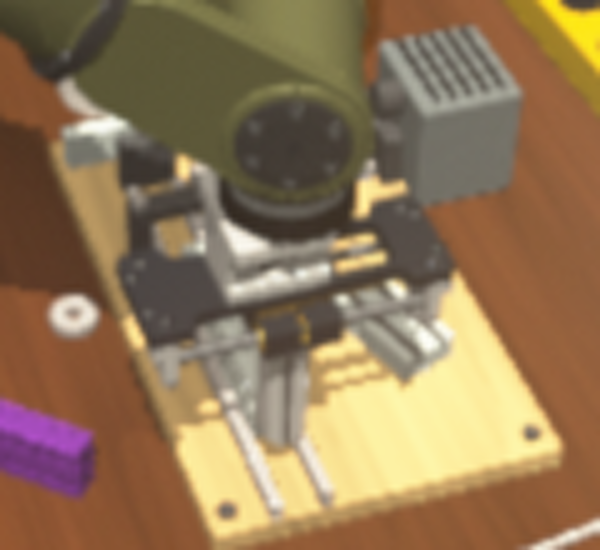

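The tips measure z ≈ 47 with TCP at 33.7, confirming the +14 mm offset. I'll lower 8 mm, push partway and check.

>>> jog_arm:
  deltas: "0 0 4 0 0; 0 0 8 0 0; 4 0 8 0 0; 8 0 8 0 0; 13 0 8 0 0; 20 0 8 0 0; 28 0 8 0 0; 36 0 8 0 0; 44 0 8 0 0; 50 0 8 0 0"

```text
clock: 10.6
eef_pos: [529.9, -92.9, 25.4]
eef_rot: [3.141, 0.0, 1.573]
wrist_force: [0.1, -1.4, 2.1]
finger_gap: 0.6
```

```bash
python3 tip.py pics/c2.png|head -1
```

```text
tcp F [ -40.2 -108.2   25.4] [ 0.1 -1.4  2.1] 0.5787867747233941
```

View pics/c2.png

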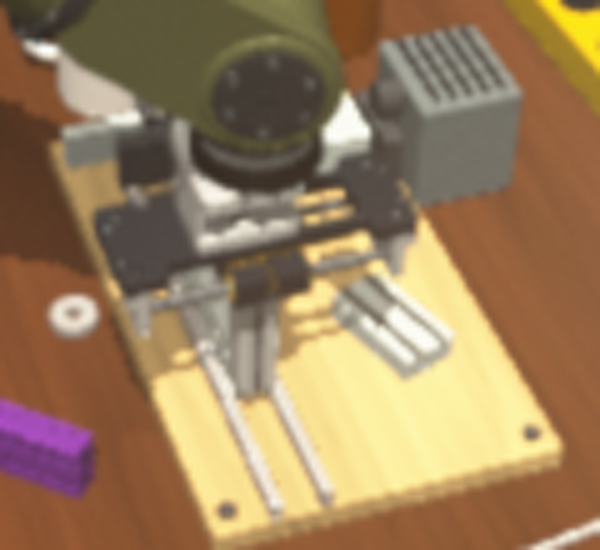

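The tail is no longer visible behind the fingers and a push force shows, so the profile is moving. On to near home.

>>> jog_arm:
  deltas: "6 0 0 0 0; 14 0 0 0 0; 22 0 0 0 0; 30 0 0 0 0; 38 0 0 0 0; 45 0 0 0 0; 51 0 0 0 0; 56 0 0 0 0; 60 0 0 0 0; 60 0 0 0 0"

```text
clock: 11.9
eef_pos: [529.6, -33.1, 25.2]
eef_rot: [-3.141, -0.0, 1.573]
wrist_force: [0.0, 0.3, 0.4]
finger_gap: 0.3
```

>>> jog_arm:
  deltas: "1 0 0 0 0; 2 0 0 0 0; 3 0 0 0 0; 4 0 0 0 0; 5 0 0 0 0; 6 0 0 0 0; 7 0 0 0 0; 8 0 0 0 0; 8 0 0 0 0; 8 0 0 0 0"

```text
clock: 13.15
eef_pos: [529.7, -25.4, 25.4]
eef_rot: [3.142, -0.0, 1.573]
wrist_force: [-0.3, 0.1, -0.2]
finger_gap: 0.4
```

>>> jog_arm:
  deltas: "0.5 0 0 0 0; 1 0 0 0 0; 1.5 0 0 0 0; 2 0 0 0 0; 2 0 0 0 0; 2.5 0 0 0 0; 2.5 0 0 0 0; 3 0 0 0 0; 3 0 0 0 0; 3 0 0 0 0"

```text
clock: 14.4
eef_pos: [529.7, -22.9, 25.4]
eef_rot: [3.142, 0.001, 1.573]
wrist_force: [-0.6, -5.3, 1.0]
finger_gap: 0.4
```

```bash
python3 - <<'E'
from cell import manip, optics
import cv2
from h import *
s=manip.read_state(); print(W2F(ORG,YAW,s["eef_pos"]),s["wrist_force"])
p,z=optics.camera("top"); x0,y0,x1,y1=185,140,345,245
cv2.imwrite("pics/d1.png",cv2.resize(p[y0:y1,x0:x1],None,fx=5,fy=5,interpolation=cv2.INTER_CUBIC)[:,:,::-1])
E
```

```text
[[-40.25777421 -38.12710673  25.37719024]] [-0.62586202 -5.31951185  1.01255117]
```

View pics/d1.png

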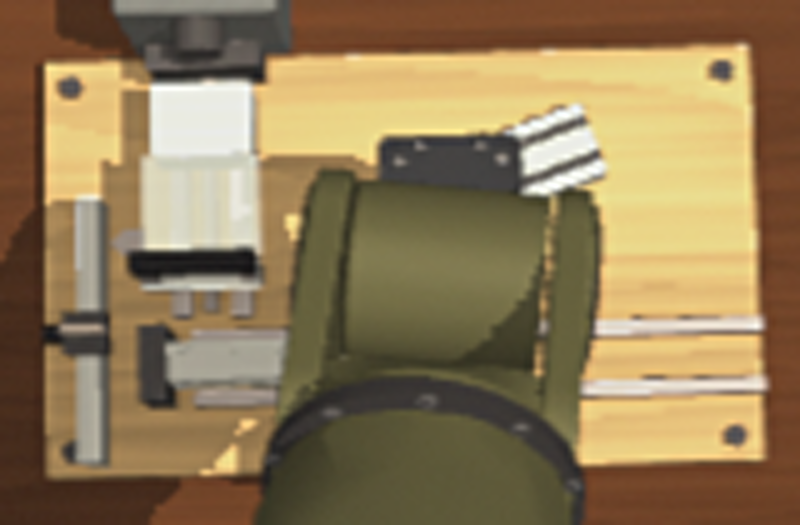

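The profile is home: the nose meets the stop at about (168,360) and the contact force is 5 N. Now back off, rise, and open above the handle.

>>> jog_arm:
  deltas: "-6 0 0 0 0; -8 0 -20 0 0; -8 0 -50 0 0; -8 0 -85 0 0; 0 5 -115 0 20; 40 15 -115 0 44; 80 27 -115 0 44; 110 37 -115 0 44; 128 43 -115 0 44; 128 43 -115 0 44"

```text
clock: 15.7
eef_pos: [572.4, 106.1, 140.1]
eef_rot: [-3.141, -0.0, 1.574]
wrist_force: [0.0, -0.2, -0.1]
finger_gap: 43.9
```

```bash
sed -i 's/200:380/200:400/;s/<20)/<45)/;s/140:290/100:290/' tip.py; python3 tip.py pics/e1.png; python3 - <<'E'
from cell import optics
from h import *
import cv2
p,z=optics.camera("side"); cv2.imwrite("pics/e2.png",cv2.resize(p[110:230,230:360],None,fx=5,fy=5,interpolation=cv2.INTER_CUBIC)[:,:,::-1])
E
```

```text
tcp F [  2.7  90.7 140.1] [ 0.  -0.2 -0.1] 43.87767446583076
110 20 [ 2.9 88.3] [-2. 75.] [  9. 102.]
115 1 [ 1.7 99.6] [  2. 100.] [  2. 100.]
150 2 [ 2.  89.3] [-21.  82.] [25. 97.]
155 8 [21.4 84.8] [-25.  79.] [34. 97.]
160 15 [ 3.9 82.5] [-30.  77.] [37. 97.]
165 10 [ 7.1 85.2] [-32.  81.] [37. 95.]
170 17 [ 5.7 85.3] [-31.  78.] [37. 99.]
175 11 [-5.6 83.1] [-31.  77.] [36. 97.]
180 17 [ 8.8 85.3] [-32.  80.] [37. 99.]
185 12 [ 6.3 86.9] [-31.  78.] [ 38. 102.]
190 12 [-2.9 81.2] [-33.  76.] [37. 85.]
195 17 [-0.4 82.5] [-32.  77.] [36. 90.]
```

View pics/e2.png

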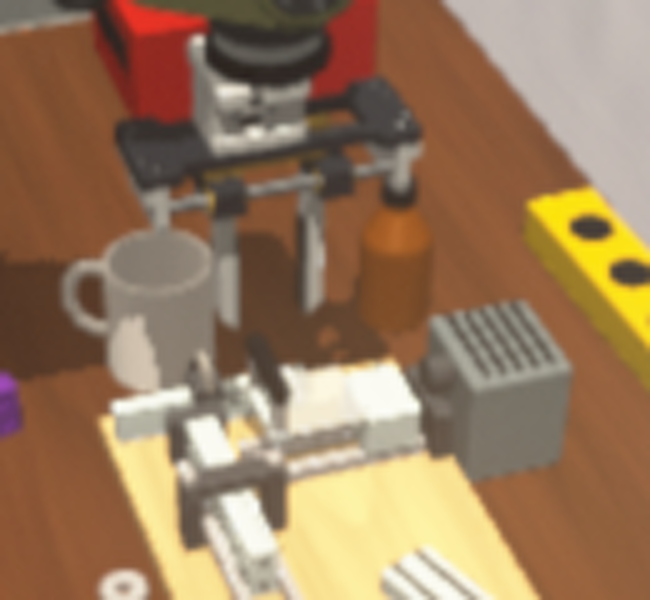

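The tips are at z ≈ 154 (offset confirmed with the fingers open), straddling the handle measured at (3, 88). I'll descend 68 mm to put the tips at about 86, then close.

>>> jog_arm:
  deltas: "0 0 12 0 44; 0 0 28 0 44; 0 0 44 0 44; 0 0 58 0 44; 0 0 66 0 44; 0 0 68 0 44; 0 0 68 0 30; 0 0 68 0 20; 0 0 68 0 8; 0 0 68 0 8"
  squeeze: 20

```text
clock: 17.05
eef_pos: [572.9, 105.7, 72.6]
eef_rot: [3.14, -0.0, 1.573]
wrist_force: [4.1, 1.0, -1.3]
finger_gap: 11.8
```

```bash
cat > look.py <<'E'
import sys
from cell import optics,manip
from h import *
import cv2
s=manip.read_state(); print(W2F(ORG,YAW,s["eef_pos"]),s["wrist_force"],s["finger_gap"])
p,z=optics.camera("side"); a=cv2.resize(p[165:215,245:315],None,fx=8,fy=8,interpolation=cv2.INTER_CUBIC)
p,z=optics.camera("top"); b=cv2.resize(p[180:230,185:245],None,fx=8,fy=8,interpolation=cv2.INTER_CUBIC)
cv2.imwrite(sys.argv[1]+"_s.png",a[:,:,::-1]);cv2.imwrite(sys.argv[1]+"_t.png",b[:,:,::-1])
E
python3 look.py pics/f1
```

```text
[[ 3.13089302 90.34128075 72.63252206]] [ 4.13279133  0.98454604 -1.29978137] 11.821771105290185
```

View pics/f1_s.png

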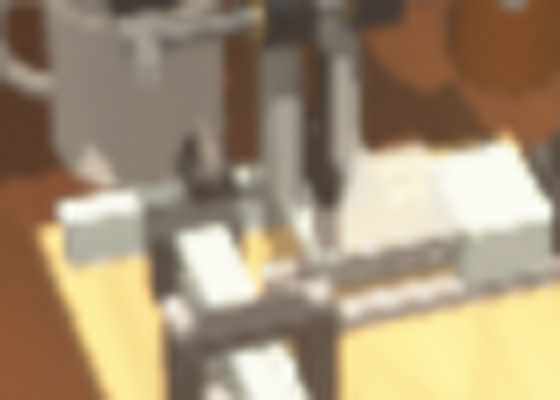

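View pics/f1_t.png

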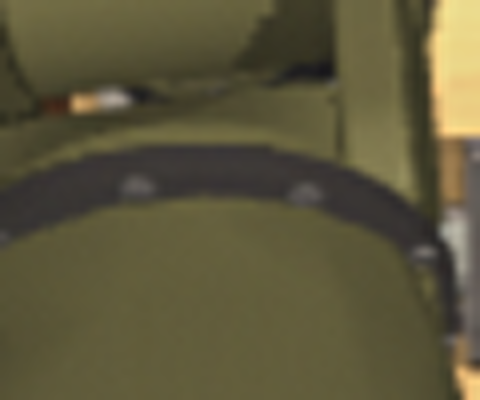

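The handle is gripped: gap 11.8 mm, spring load 4 N. Now pull 43 mm along fixture -x.

>>> jog_arm:
  deltas: "0 -3 0 0 8; 0 -8 0 0 8; 0 -14 0 0 8; 0 -20 0 0 8; 0 -26 0 0 8; 0 -32 0 0 8; 0 -37 0 0 8; 0 -41 0 0 8; 0 -43 0 0 8; 0 -43 0 0 8"

```text
clock: 18.4
eef_pos: [529.6, 105.6, 72.6]
eef_rot: [3.14, -0.0, 1.573]
wrist_force: [8.1, 1.1, -1.2]
finger_gap: 12.0
```

```bash
python3 look.py pics/g1; python3 - <<'E'
import pickle
from h import *
d=pickle.load(open("im0.pkl","rb")); c=d["top"][2];cs=d["side"][2]
print("pointer pred top",proj(c,F2W(ORG,YAW,[20,136,70])))
for r in (204.7,205.0): print("fin",W2F(ORG,YAW,onz(c,[(201,r)],75)))
print("ptr tip obs",W2F(ORG,YAW,onz(c,[(207.3,188.0)],70)))
for o in (38,43,48): print(o,"side ptr base/tip, fin ends top (crop px)",((proj(cs,F2W(ORG,YAW,[[20-o,120,70],[20-o,136,70],[-23,140,75],[-23,162,75],[-23,140,60]]))-[245,165]+.5)*8-.5).round().tolist())
E
```

```text
[[-40.08674087  90.36255255  72.61224926]] [ 8.13933906  1.09111073 -1.15149344] 12.02535826319437
pointer pred top [[207.16241345 188.53032331]]
fin [[-22.0039713  151.10303064  75.        ]]
fin [[-22.77099455 151.10808125  75.        ]]
ptr tip obs [[ 21.36382106 135.63733497  70.        ]]
38 side ptr base/tip, fin ends top (crop px) [[241.0, 182.0], [230.0, 160.0], [216.0, 148.0], [201.0, 118.0], [217.0, 175.0]]
43 side ptr base/tip, fin ends top (crop px) [[230.0, 184.0], [219.0, 162.0], [216.0, 148.0], [201.0, 118.0], [217.0, 175.0]]
48 side ptr base/tip, fin ends top (crop px) [[219.0, 187.0], [208.0, 165.0], [216.0, 148.0], [201.0, 118.0], [217.0, 175.0]]
```

View pics/g1_s.png

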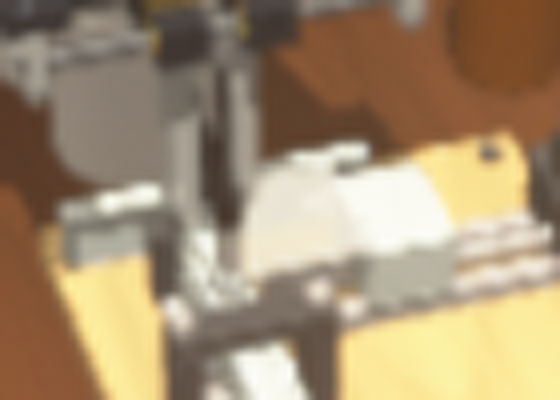

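View pics/g1_t.png

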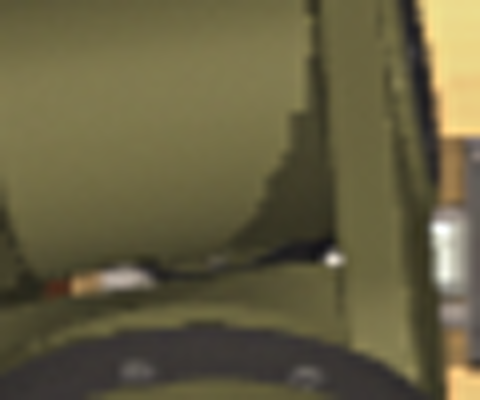

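The fin and pointer are hidden by the arm here, so I rely on measurements: fin at x ≈ -22.4, pointer at TCP + 17 = -23.1. The spring force of 8 N agrees with 43 mm of travel. One last check that the profile is still home and the bystanders have not moved.

```bash
python3 - <<'E'
from cell import optics,manip
from h import *
import cv2
p,z=optics.camera("side"); c=optics.get_calibration("side")
im=cv2.resize(p[140:275,235:365],None,fx=4.4,fy=4.4,interpolation=cv2.INTER_CUBIC)[:,:,::-1].copy()
q=((proj(c,F2W(ORG,YAW,[[-50,-30,58],[-30,-30,58]]))-[235,140]+.5)*4.4-.5).round().astype(int)
cv2.line(im,tuple(q[0].tolist()),tuple(q[1].tolist()),(0,0,255),1)
cv2.imwrite("pics/z1.png",im)
s=manip.read_state();print(s["eef_pos"],abs(s["qd"]).max(),s["wrist_force"],s["finger_gap"])
E
```

```text
[529.72363382 105.64927667  72.59346512] 0.001451692500003641 [ 7.53508003  0.00856922 -0.58697295] 11.835940546887466
```

View pics/z1.png

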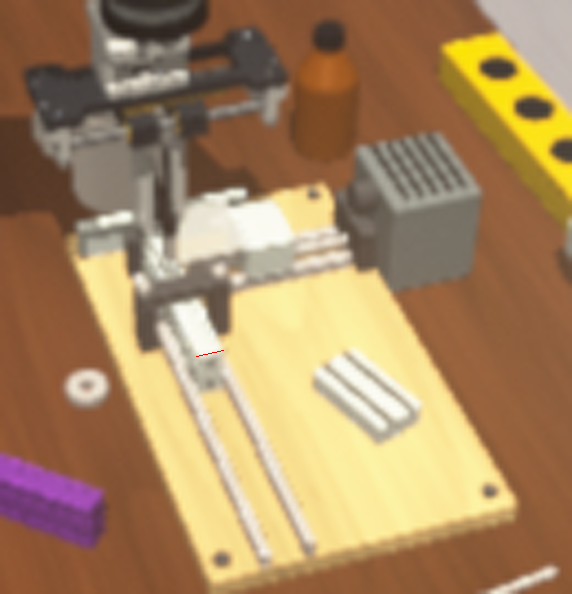

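The profile's tail edge, at about (207,356), sits on the line predicted for "home" (y = -30) within 1–2 mm. The bystanders are in place and the arm is still, so I'm handing in.

```bash
python3 -c "
from cell import workorder,manip
print(workorder.sign_off()); s=manip.read_state(); print(s['clock'],s['eef_pos'],s['wrist_force'],s['finger_gap'])"
```

```text
the job is handed in; nothing more can be done
None
the job is handed in; nothing more can be done
```

I pushed the profile home against the stop, pulled the guard 43 mm by its handle to the index fin, and handed the job in at about 18.5 s with the gripper still holding it. No verdict was reported.

- **Profile:** there was 5 N of contact at the stop, and the top view showed the nose against it. The last side view had the tail within 1–2 mm of where it should be when home.
- **Guard:** the gripper held the handle at a gap of 11.8 mm, and the arm was still. The 7.5 N spring load matches 43 mm of travel.
- **Pointer:** it came out at fixture x ≈ -23 and the fin at ≈ -22.4, within the ±5 mm allowed. This is worked out from the first picture and the TCP, because the arm hid both the pointer and the fin in the final views, so I could not confirm it directly.
- **Other things:** the bottle, offcut and bearing looked unmoved in the last side view. The mug was mostly hidden behind the gripper, and the screwdriver and mouse were out of that crop. I felt no knock on the index.

**What went wrong:** my first push passed just over the profile without touching it. The real fingertips sit about 14 mm above the reported TCP, not 14 mm below as stated. I measured this from depth and corrected for it in every later move.

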